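# Dispense one anti-vibration pad

### The job

Dispense one rubber pad from the spring-loaded pad dispenser: slide the top pad out from under the lips onto the ledge until it lies flat and fully home against the ledge's end stop. The next pad must rise into its place under the lips, with all the other pads still squarely in the magazine. Leave the oil can, wrench and screwdriver alone.

Things in the scene. Friction and masses are not known exactly. Their poses are not given: they have to be found in the camera images.
- dispenser: Pad dispenser fixed to the bench: open magazine of 4 mm aluminium corner angles, inside 87 (x) by 93 mm (y), on a base plate 130 by 235 mm, and beside it a ledge on legs. Origin: on the bench, at the magazine's centre; z up; pads leave towards its +y. Front stops (y = 47 to 50 mm) reach z = 121 mm: only the top pad can pass over them.
- lips (a point): Point between the two lips, at dispenser x = 0, y = 0, z = 140 mm, the height of their undersides and of the top pad's upper face. The lips, 4 mm thick, run from y = -50 to 58 mm along both sides and leave an open gap from x = -36 to 36 mm; the spring holds the top pad up against them.
- rear_opening (a point): Middle of the rear opening, at dispenser x = 0, y = -50 mm (outer face), z = 132 mm, mid-height of the top pad. The rear wall is open from x = -29 to 29 mm over its full height, so that a fingertip can push the rear edge of the top pad (at y = -45 mm) towards +y.
- ledge_home (a point): Where a pad's underside centre lies when fully home: dispenser x = 0, y = 106 mm, z = 122 mm (top of the ledge); its rear edge is then at y = 61 mm. The end stop's near face is at y = 151 mm, its top at z = 138 mm. Side guides have inside faces at x = -43 and 43 mm, tops at z = 134 mm.
- lift_plate (a joint): Spring-loaded steel plate under the stack, m upwards from its starting height. It presses the stack up against the lips with about 1.5 to 4 N, and when the top pad has gone it rises slowly (about 0.5 to 1 s) by one pad's thickness, 0.016.
- pad_1: The top of five identical black rubber anti-vibration pads, 84 mm (its x) by 90 mm (its y, along the exit direction) by 16 mm thick, about 0.15 kg, lying flat, its axes parallel to the dispenser's at the start. Origin: centre of its underside, at the start about 124 mm above the bench.
- pad_2: The second from the top of five identical black rubber anti-vibration pads, 84 mm (its x) by 90 mm (its y, along the exit direction) by 16 mm thick, about 0.15 kg, lying flat, its axes parallel to the dispenser's at the start. Origin: centre of its underside, at the start about 108 mm above the bench. It is the next pad; it must end with its underside 124 mm above the bench.
- pad_3: The third from the top of five identical black rubber anti-vibration pads, 84 mm (its x) by 90 mm (its y, along the exit direction) by 16 mm thick, about 0.15 kg, lying flat, its axes parallel to the dispenser's at the start. Origin: centre of its underside, at the start about 92 mm above the bench.
- pad_4: The fourth from the top of five identical black rubber anti-vibration pads, 84 mm (its x) by 90 mm (its y, along the exit direction) by 16 mm thick, about 0.15 kg, lying flat, its axes parallel to the dispenser's at the start. Origin: centre of its underside, at the start about 76 mm above the bench.
- pad_5: The lowest of five identical black rubber anti-vibration pads, 84 mm (its x) by 90 mm (its y, along the exit direction) by 16 mm thick, about 0.15 kg, lying flat, its axes parallel to the dispenser's at the start. Origin: centre of its underside, at the start about 60 mm above the bench.
- oil_can: Grey metal can, 60 mm across, 110 mm high, standing on the bench. Origin: centre of its underside. Bystander.
- wrench: Steel wrench, 170 mm long, lying flat on the bench. Origin near its middle, handle towards its -x. Bystander.
- screwdriver: Screwdriver with an orange handle, 190 mm long, lying on the bench. Origin near its middle, handle towards its -x. Bystander.
Mind the look-alikes: they are no part of the job. What is shaped like the pad_1 but blue or green is not meant.

How it is judged:
By the outcome, as a careful person would: the job done as asked, in the order asked, and still so for the second after the job is handed in, with the robot touching nothing.
It also fails if it takes over 32 s, if anything falls off the work surface, if the arm or the gripper's body presses on something with over 40 N, if the wrist force passes 120 N, or if a joint passes its speed limit or range.

### The arm

A 6-joint arm with a two-finger parallel gripper is mounted at the origin on the work surface. World frame = base frame: x ahead of the robot, y to its left, z up, the work surface at z = 0. Lengths are in m, angles in degrees, forces in N, time in s.
With the tool pointing down it reaches from about 0.275 to 1 m from the base axis. Payload 8.4 kg.
Tool frame: the origin (TCP) lies midway between the tips of the shut fingers; the grasp point (between the pads) lies 19 mm behind it (pinch_z is the distance from the TCP to the grasp point, in m); z points along the fingers, y is the line along which they close (so a half turn about z gives the same grasp; the last joint's range is limited). The gripper opens to 85 mm and grips with 20 to 120 N. Pads are 22 mm wide; open, the fingers measure 114 mm over their backs; the gripper's body (76 mm by 85 mm) begins 54 mm behind the grasp point. The pads swing forward as they close: fully open they stand 13 mm farther back than shut.
Start: joints at [76.066, 20.225, 93.587, -0, 66.188, -0.138], TCP at [0.149, 0.607, 0.231] pointing down, gripper open.
Joint ranges: [-150.9, 150.9], [-52.94, 120.26], [3.33, 152.33], [-74.26, 254.26], [0, 154.13], [-172.89, 172.89]. Speed limits (degrees/s): [127.2, 127.2, 159.86, 180, 180, 180].

### API

Orientations are given as a 3x3 rotation matrix whose columns are the frame's x, y, z axes.
In Python, from plant import state, camera, get_calibration, finish_job, pinch_z gives the robot as it stands. The module is installed in compiled form; this text tells all that it offers.
- The arm moves only by the tool step_arm, never from a script. Its argument "moves" is a list of rows, each an object of numbers: "gripper": the finger opening in cm, from 0 to 8.54; "tx", "ty", "tz": the shift along the tool's x, y, z in cm; "rx", "ry", "rz": the turn, a rotation vector about the tool's x, y, z in rad. A call has 1 to 12 rows; each row is the pose to reach, as a shift and turn from the pose commanded when the call began, along the tool's axes at that moment; what a row does not reach only later rows make up. A row lasts 1/10 s, in which the tool goes at most 50 mm and 8.59 degrees, less where a joint would pass 70% of its speed; a pose out of reach is approached as far as the arm can. A call with a gripper value outside its range is refused whole. The fingers move at their own pace and stop on an object; the grip force is fixed at half the most. Time passes only in rows, so rows that repeat a pose let the fingers close. It gives the time, the measured TCP pose, the force, the opening and the grip force at its end, in the units of the state.
- state(): the state, without advancing time (a new reading comes with each control period).
- camera(name): name is "scene" or "top"; returns (picture, depth): 400x640x3 uint8, red, green, blue; 400x640 float32, m along the optical axis (not along the pixel's ray), 0 where there is no reading.
- get_calibration(name): a dict with "fx", "fy", "cx", "cy" (pixels), "R" (3x3) and "t" (3): a world point X has camera coordinates R X + t. Camera axes: x right, y down, z forward; pixel columns grow to the right and rows downward; lengths in m; the calibration is good to about 2 mm. A picture is of the moment at which its call begins. get_calibration takes no time and is no camera call.
- finish_job(): hands the job in; it is judged then, once.
The state is a dict: "clock": time; "joint_pos": joint angles; "dq": joint speeds; "joint_efforts": joint torques, N m; "eef_pos": TCP position; "ee_rot": TCP orientation; "contact_force": force on the tool from outside, world axes, zero at the start; "wrist_torque": the same for the moment, N m; "gripper_width": finger opening in m; "grasp_force": force on a finger pad.
Only numpy, scipy, OpenCV 4.12 (cv2) and the standard library are available. Lean on these libraries where they do the work, as an engineer would, in place of code of your own. Each camera call takes 0.05 s, during which the arm holds its last target. There are 200 camera calls.

## Working session

There is one attempt and no reset: what is moved stays moved. The work goes in short steps, Python scripts to look and compute and a tool call to move; the robot and the scene stay as the last step left them, time stands still between calls to the robot, and variables do not carry over. Pictures are saved under pics/ and viewed, at most 10 in all, crops included, and the job is handed in when it is done.

Besides the shell and the picture viewer there is one more tool, called after "Request:" by a JSON object that holds its "fn" and its "kwargs", one argument or row to a line. step_arm: Moves the arm, as the interface text tells. Its arguments: {"type":"object","properties":{"moves":{"type":"array","items":{"type":"object","properties":{"gripper":{"type":"number"},"tx":{"type":"number"},"ty":{"type":"number"},"tz":{"type":"number"},"rx":{"type":"number"},"ry":{"type":"number"},"rz":{"type":"number"}}}}},"required":["moves"]}

```bash
mkdir -p pics
python3 - <<'E'
from plant import *
import cv2,numpy as np
for n in("scene","top"):
    p,d=camera(n); np.savez(f"{n}.npz",p=p,d=d,**get_calibration(n)); cv2.imwrite(f"pics/{n}0.png",p[:,:,::-1])
    c=get_calibration(n);R=np.array(c["R"]);print(n,-R.T@np.array(c["t"]),R.round(2).tolist(),c["fx"])
s=state();print({k:np.round(v,3).tolist() for k,v in s.items()},pinch_z)
E
```

```text
scene [ 1.30676619 -0.49576944  0.69029225] [[0.57, 0.82, -0.01], [0.43, -0.3, -0.85], [-0.7, 0.48, -0.52]] 421.55128628958096
top [0.26026895 0.01942599 1.48898064] [[0.01, -1.0, 0.01], [-0.98, -0.01, -0.19], [0.19, -0.01, -0.98]] 455.86400168696167
{'clock': 0.1, 'joint_pos': [76.068, 20.259, 93.624, -0.002, 66.189, -0.138], 'dq': [0.014, -0.077, -0.039, -0.013, -0.086, 0.088], 'joint_efforts': [0.001, -60.635, -34.282, 0.0, 0.004, 0.0], 'eef_pos': [0.149, 0.607, 0.231], 'ee_rot': [[-0.971, 0.238, -0.0], [0.238, 0.971, -0.001], [-0.0, -0.001, -1.0]], 'contact_force': [-0.084, 0.751, 0.236], 'wrist_torque': [0.011, 0.012, -0.011], 'grasp_force': 0.0, 'gripper_width': 0.085} 0.0187
```

View pics/scene0.png

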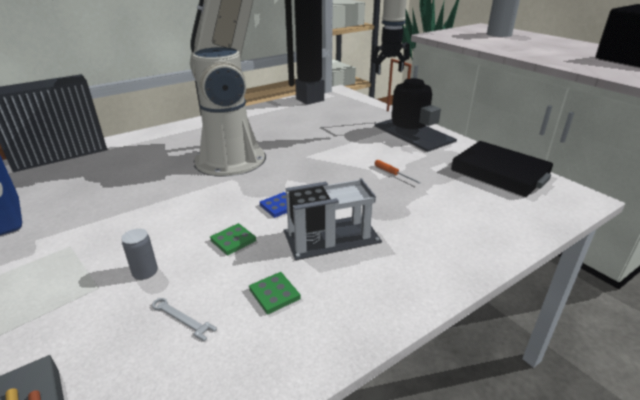

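View pics/top0.png

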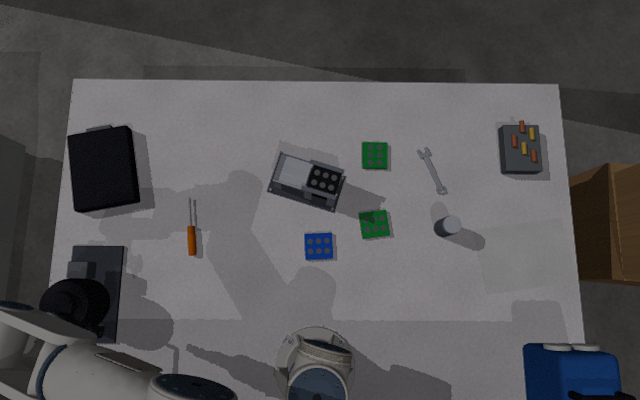

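The scene view shows the dispenser at about (330,215) px, with the magazine on its left and the ledge on its right. In the top view the magazine is at about (325,179) and the ledge at about (293,168), so pads leave to the left, towards world +y. The can, wrench, screwdriver and coloured pads are all clear of it.

```bash
cat > h.py <<'E'
import numpy as np,cv2
def cloud(f):
    z=np.load(f);d=z["d"];v,u=np.mgrid[:400,:640]
    C=np.stack([(u-z["cx"])/z["fx"]*d,(v-z["cy"])/z["fy"]*d,d],-1)
    return (C-z["t"])@z["R"],z["p"],d
def ray(f,px,h):
    z=np.load(f);px=np.atleast_2d(px).astype(float)
    D=np.c_[(px[:,0]-z["cx"])/z["fx"],(px[:,1]-z["cy"])/z["fy"],np.ones(len(px))]@z["R"]
    o=-z["R"].T@z["t"];return o+D*((h-o[2])/D[:,2])[:,None]
E
python3 - <<'E'
from h import *
W,p,d=cloud("top.npz")
roi=np.zeros((400,640),bool);roi[145:220,260:352]=1
g=p.max(2)
m=roi&(d>0)
print(np.histogram(W[m][:,2],bins=np.arange(-.01,.16,.01)))
hi=m&(W[...,2]>.110)
for name,q in(("high",hi),("base dark",m&(W[...,2]<.03)&(g<75)),("paddark",hi&(g<60))):
    n,l,st,c=cv2.connectedComponentsWithStats(q.astype(np.uint8))
    k=1+st[1:,4].argmax(); a=l==k
    r=cv2.minAreaRect(W[a][:,:2].astype(np.float32)*1000);print(name,a.sum(),r,np.median(W[a][:,2]),c[k])
for f,b in(("top.npz",(255,140,360,225)),("scene.npz",(270,170,395,265))):
    p=np.load(f)["p"];x0,y0,x1,y1=b
    cv2.imwrite(f"pics/{f[:-4]}c.png",cv2.resize(p[y0:y1,x0:x1,::-1],None,fx=6,fy=6,interpolation=cv2.INTER_CUBIC))
E
```

```text
(array([1657, 2803,  145,   15,   13,   15,   14,   19,   25,   28,   22,
         14,  164,  784,  447,  708]), array([-0.01,  0.  ,  0.01,  0.02,  0.03,  0.04,  0.05,  0.06,  0.07,
        0.08,  0.09,  0.1 ,  0.11,  0.12,  0.13,  0.14,  0.15]))
high 2109 ((578.353515625, 29.68163299560547), (206.2796630859375, 100.23396301269531), 72.51019287109375) 0.13574436570755521 [306.70744429 175.35324798]
base dark 730 ((581.007568359375, 31.80615997314453), (233.87139892578125, 131.69033813476562), 72.47504425048828) 0.006719044277022012 [305.97260274 195.75342466]
paddark 596 ((563.2620239257812, -21.83758544921875), (96.12641143798828, 74.44573211669922), 74.01170349121094) 0.14057757085796768 [323.75       179.54697987]
```

View pics/topc.png

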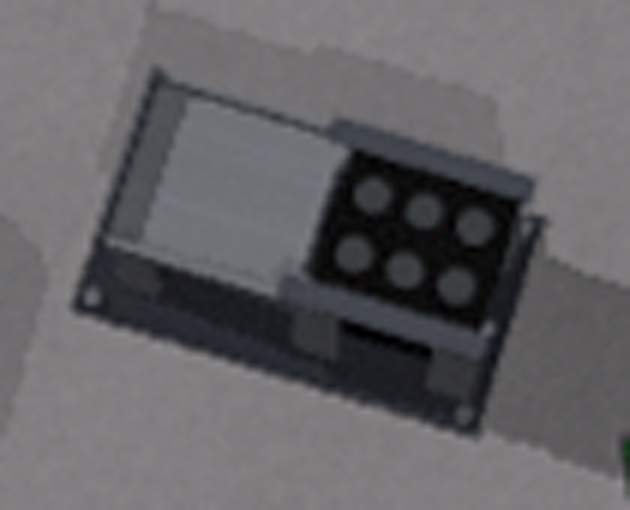

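View pics/scenec.png

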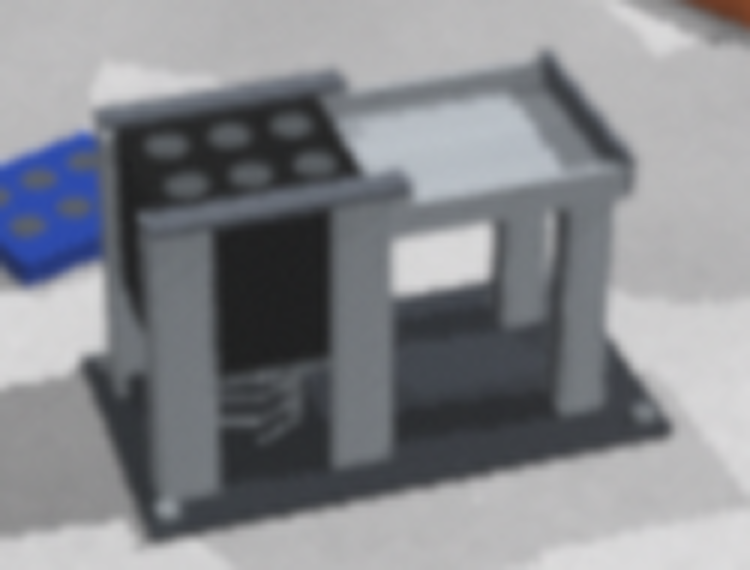

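Request:
{"fn": "step_arm", "kwargs": {
  "moves": [
    {"tx": -54.6, "ty": -59.2, "tz": 0, "rz": 1.634, "gripper": 0},
    {"tx": -54.6, "ty": -59.2, "tz": 0, "rz": 1.634, "gripper": 0},
    {"tx": -54.6, "ty": -59.2, "tz": 0, "rz": 1.634, "gripper": 0},
    {"tx": -54.6, "ty": -59.2, "tz": 0, "rz": 1.634, "gripper": 0},
    {"tx": -54.6, "ty": -59.2, "tz": 0, "rz": 1.634, "gripper": 0},
    {"tx": -54.6, "ty": -59.2, "tz": 0, "rz": 1.634, "gripper": 0},
    {"tx": -54.6, "ty": -59.2, "tz": 0, "rz": 1.634, "gripper": 0},
    {"tx": -54.6, "ty": -59.2, "tz": 0, "rz": 1.634, "gripper": 0},
    {"tx": -54.6, "ty": -59.2, "tz": 0, "rz": 1.634, "gripper": 0},
    {"tx": -54.6, "ty": -59.2, "tz": 0, "rz": 1.634, "gripper": 0},
    {"tx": -54.6, "ty": -59.2, "tz": 0, "rz": 1.634, "gripper": 0},
    {"tx": -54.6, "ty": -59.2, "tz": 0, "rz": 1.634, "gripper": 0}
  ]
}}

```text
invalid input
```

```bash
cat > s.py <<'E'
from plant import *
import numpy as np
s=state();P=np.array(s["eef_pos"]);R=np.array(s["ee_rot"])
a=np.deg2rad(72.5);e=np.array([np.cos(a),np.sin(a),0]);O=np.array([.5625,-.0205,0])
ex=np.array([e[1],-e[0],0])
G=np.c_[e,ex,[0,0,-1]]
import cv2
T=O-.081*e+[0,0,.231]
print("clock",s["clock"],"disp xyz mm",((P-O)@np.c_[ex,e,[0,0,1]]*1000).round(1),"to approach cm",(R.T@(T-P)*100).round(2),"rot",cv2.Rodrigues(R.T@G)[0].ravel().round(4),"F",np.round(s["contact_force"],1),"w",s["gripper_width"],np.round(s["joint_pos"],1))
E
python3 s.py
```

```text
clock 0.1 disp xyz mm [-583.   473.7  230.6] to approach cm [-5.459e+01 -5.912e+01  4.000e-02] rot [-9.0000e-04  1.0000e-03  1.6355e+00] F [-0.1  0.8  0.2] w 0.0853518145346019 [76.1 20.3 93.6 -0.  66.2 -0.1]
```

Request:
{"fn": "step_arm", "kwargs": {
  "moves": [
    {"tx": -3, "ty": -3.2, "tz": 0, "rx": 0, "ry": 0, "rz": 0.09, "gripper": 0},
    {"tx": -6, "ty": -6.4, "tz": 0, "rx": 0, "ry": 0, "rz": 0.18, "gripper": 0},
    {"tx": -9, "ty": -9.6, "tz": 0, "rx": 0, "ry": 0, "rz": 0.27, "gripper": 0},
    {"tx": -12, "ty": -12.8, "tz": 0, "rx": 0, "ry": 0, "rz": 0.36, "gripper": 0},
    {"tx": -15, "ty": -16, "tz": 0, "rx": 0, "ry": 0, "rz": 0.45, "gripper": 0},
    {"tx": -18, "ty": -19.2, "tz": 0, "rx": 0, "ry": 0, "rz": 0.54, "gripper": 0},
    {"tx": -21, "ty": -22.4, "tz": 0, "rx": 0, "ry": 0, "rz": 0.63, "gripper": 0},
    {"tx": -24, "ty": -25.6, "tz": 0, "rx": 0, "ry": 0, "rz": 0.72, "gripper": 0},
    {"tx": -27, "ty": -28.8, "tz": 0, "rx": 0, "ry": 0, "rz": 0.81, "gripper": 0},
    {"tx": -30, "ty": -32, "tz": 0, "rx": 0, "ry": 0, "rz": 0.9, "gripper": 0},
    {"tx": -33, "ty": -35.2, "tz": 0, "rx": 0, "ry": 0, "rz": 0.99, "gripper": 0},
    {"tx": -36, "ty": -38.4, "tz": 0, "rx": 0, "ry": 0, "rz": 1.08, "gripper": 0}
  ]
}}

```text
clock: 1.3
eef_pos: [0.4075, 0.1465, 0.2313]
ee_rot: [[-0.244, 0.97, 0.0], [0.97, 0.244, 0.0], [0.0, 0.0, -1.0]]
contact_force: [1.2, 0.5, -0.0]
gripper_width: -0.0001
grasp_force: 0.0
```

```bash
python3 s.py
```

```text
clock 1.3 disp xyz mm [-198.1  112.6  231.3] to approach cm [-26.87   6.72   0.03] rot [ 1.000e-04 -1.000e-04  5.518e-01] F [ 1.2  0.5 -0. ] w -0.00011172977694264298 [ 19.6   2.7 115.8   0.   61.5   5.5]
```

Request:
{"fn": "step_arm", "kwargs": {
  "moves": [
    {"tx": -4.5, "ty": 1.1, "rz": 0.09, "gripper": 0},
    {"tx": -9, "ty": 2.2, "rz": 0.18, "gripper": 0},
    {"tx": -13.5, "ty": 3.4, "rz": 0.27, "gripper": 0},
    {"tx": -18, "ty": 4.5, "rz": 0.36, "gripper": 0},
    {"tx": -22.5, "ty": 5.6, "rz": 0.45, "gripper": 0},
    {"tx": -26.8, "ty": 6.7, "rz": 0.552, "gripper": 0},
    {"tx": -26.8, "ty": 6.7, "tz": 3, "rz": 0.552, "gripper": 0},
    {"tx": -26.8, "ty": 6.7, "tz": 6, "rz": 0.552, "gripper": 0},
    {"tx": -26.8, "ty": 6.7, "tz": 9, "rz": 0.552, "gripper": 0},
    {"tx": -26.8, "ty": 6.7, "tz": 10.1, "rz": 0.552, "gripper": 0},
    {"tx": -26.8, "ty": 6.7, "tz": 10.1, "rz": 0.552, "gripper": 0}
  ]
}}

```text
invalid input
```

```bash
python3 s.py
python3 - <<'E'
from plant import *
import cv2
for n,b in(("scene",(260,130,400,240)),("top",(255,140,375,230))):
    p,d=camera(n);x0,y0,x1,y1=b
    cv2.imwrite(f"pics/{n}1.png",cv2.resize(p[y0:y1,x0:x1,::-1],None,fx=5,fy=5,interpolation=cv2.INTER_CUBIC))
E
```

```text
clock 1.3 disp xyz mm [-198.1  112.6  231.3] to approach cm [-26.87   6.72   0.03] rot [ 1.000e-04 -1.000e-04  5.518e-01] F [ 1.2  0.5 -0. ] w -0.00011172977694264298 [ 19.6   2.7 115.8   0.   61.5   5.5]
```

View pics/scene1.png

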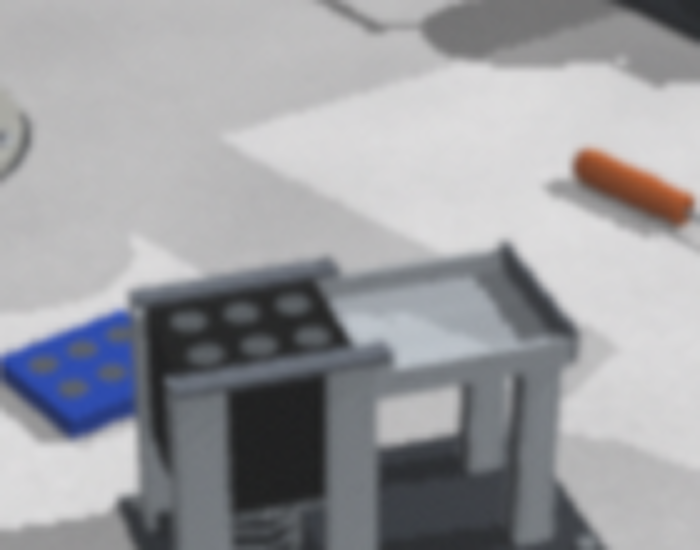

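The move was refused because every row needs all seven fields. The picture shows the dispenser untouched, with its magazine at about (260,350) and the arm outside the crop.

Request:
{"fn": "step_arm", "kwargs": {
  "moves": [
    {"tx": -4.5, "ty": 1.1, "tz": 0, "rx": 0, "ry": 0, "rz": 0.09, "gripper": 0},
    {"tx": -9, "ty": 2.2, "tz": 0, "rx": 0, "ry": 0, "rz": 0.18, "gripper": 0},
    {"tx": -13.5, "ty": 3.4, "tz": 0, "rx": 0, "ry": 0, "rz": 0.27, "gripper": 0},
    {"tx": -18, "ty": 4.5, "tz": 0, "rx": 0, "ry": 0, "rz": 0.36, "gripper": 0},
    {"tx": -22.5, "ty": 5.6, "tz": 0, "rx": 0, "ry": 0, "rz": 0.45, "gripper": 0},
    {"tx": -26.8, "ty": 6.7, "tz": 0, "rx": 0, "ry": 0, "rz": 0.552, "gripper": 0},
    {"tx": -26.8, "ty": 6.7, "tz": 3, "rx": 0, "ry": 0, "rz": 0.552, "gripper": 0},
    {"tx": -26.8, "ty": 6.7, "tz": 6, "rx": 0, "ry": 0, "rz": 0.552, "gripper": 0},
    {"tx": -26.8, "ty": 6.7, "tz": 9, "rx": 0, "ry": 0, "rz": 0.552, "gripper": 0},
    {"tx": -26.8, "ty": 6.7, "tz": 10.1, "rx": 0, "ry": 0, "rz": 0.552, "gripper": 0},
    {"tx": -26.8, "ty": 6.7, "tz": 10.1, "rx": 0, "ry": 0, "rz": 0.552, "gripper": 0}
  ]
}}

```text
clock: 2.5
eef_pos: [0.5372, -0.0942, 0.1289]
ee_rot: [[0.297, 0.955, -0.003], [0.955, -0.297, 0.001], [-0.0, -0.003, -1.0]]
contact_force: [0.6, 0.9, -0.7]
gripper_width: 0.0001
grasp_force: 0.0
```

```bash
python3 s.py
python3 - <<'E'
from plant import *
import cv2
for n,b in(("scene",(250,130,390,260)),("top",(255,140,375,230))):
    p,d=camera(n);x0,y0,x1,y1=b
    cv2.imwrite(f"pics/{n}2.png",cv2.resize(p[y0:y1,x0:x1,::-1],None,fx=4.5,fy=4.5,interpolation=cv2.INTER_CUBIC))
E
```

```text
clock 2.5 disp xyz mm [ -2.  -77.9 128.9] to approach cm [ -0.31   0.16 -10.21] rot [-0.0034  0.0004  0.0041] F [ 0.6  0.9 -0.7] w 0.00014198483983330094 [-10.1  20.4 108.4   0.   51.4   7.2]
```

View pics/scene2.png

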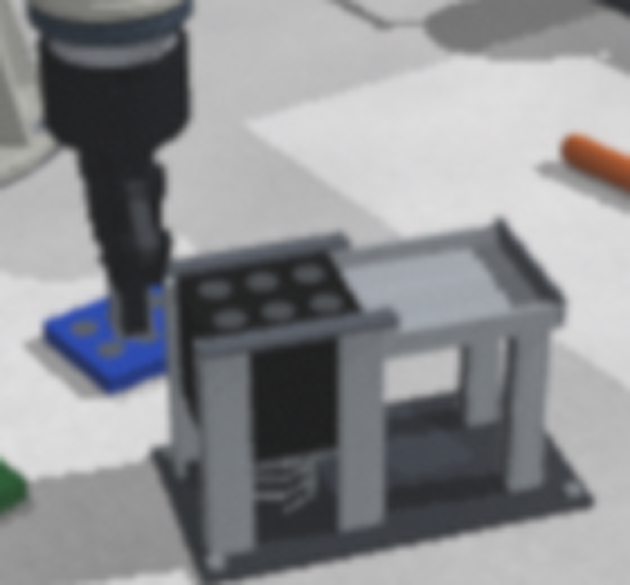

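The shut fingertips stand at about (130,320), just behind the magazine's rear opening and near mid-height of the top pad.

Request:
{"fn": "step_arm", "kwargs": {
  "moves": [
    {"tx": 1, "ty": 0.2, "tz": -0.15, "rx": 0, "ry": 0, "rz": 0.004, "gripper": 0},
    {"tx": 1.8, "ty": 0.2, "tz": -0.15, "rx": 0, "ry": 0, "rz": 0.004, "gripper": 0},
    {"tx": 2.5, "ty": 0.2, "tz": -0.15, "rx": 0, "ry": 0, "rz": 0.004, "gripper": 0},
    {"tx": 3.2, "ty": 0.2, "tz": -0.15, "rx": 0, "ry": 0, "rz": 0.004, "gripper": 0}
  ]
}}

```text
clock: 3.0
eef_pos: [0.5502, -0.0646, 0.1324]
ee_rot: [[0.301, 0.954, 0.001], [0.954, -0.301, -0.001], [-0.001, 0.001, -1.0]]
contact_force: [-1.4, -2.2, 1.4]
gripper_width: -0.0002
grasp_force: 1.0
```

```bash
python3 s.py
```

```text
clock 3.0 disp xyz mm [  1.5 -45.7 132.4] to approach cm [-3.53 -0.14 -9.86] rot [0.001  0.0006 0.0002] F [-1.4 -2.2  1.4] w -0.0002083266904628923 [-6.800e+00  2.060e+01  1.074e+02 -1.000e-01  5.190e+01  1.070e+01]
```

Request:
{"fn": "step_arm", "kwargs": {
  "moves": [
    {"tx": 0.8, "ty": -0.1, "tz": 0.1, "rx": 0, "ry": 0, "rz": 0, "gripper": 0},
    {"tx": 1.6, "ty": -0.1, "tz": 0.1, "rx": 0, "ry": 0, "rz": 0, "gripper": 0},
    {"tx": 2.4, "ty": -0.1, "tz": 0.1, "rx": 0, "ry": 0, "rz": 0, "gripper": 0},
    {"tx": 3.2, "ty": -0.1, "tz": 0.1, "rx": 0, "ry": 0, "rz": 0, "gripper": 0},
    {"tx": 4, "ty": -0.1, "tz": 0.1, "rx": 0, "ry": 0, "rz": 0, "gripper": 0},
    {"tx": 4.8, "ty": -0.1, "tz": 0.1, "rx": 0, "ry": 0, "rz": 0, "gripper": 0},
    {"tx": 5.5, "ty": -0.1, "tz": 0.1, "rx": 0, "ry": 0, "rz": 0, "gripper": 0}
  ]
}}

```text
clock: 3.7
eef_pos: [0.5656, -0.0116, 0.1308]
ee_rot: [[0.301, 0.954, -0.0], [0.954, -0.301, -0.0], [-0.0, -0.0, -1.0]]
contact_force: [-0.9, -5.4, 1.4]
gripper_width: 0.0
grasp_force: 2.3
```

```bash
python3 s.py
python3 - <<'E'
from plant import *
import cv2
for n,b in(("scene",(250,130,390,260)),("top",(255,140,375,230))):
    p,d=camera(n);x0,y0,x1,y1=b
    cv2.imwrite(f"pics/{n}3.png",cv2.resize(p[y0:y1,x0:x1,::-1],None,fx=4.5,fy=4.5,interpolation=cv2.INTER_CUBIC))
E
```

```text
clock 3.7 disp xyz mm [  0.2   9.4 130.8] to approach cm [ -9.05  -0.02 -10.02] rot [-0.      0.0001 -0.0005] F [-0.9 -5.4  1.4] w 2.4431820260947758e-05 [ -1.3  21.7 106.   -0.   52.3  16.2]
```

View pics/scene3.png

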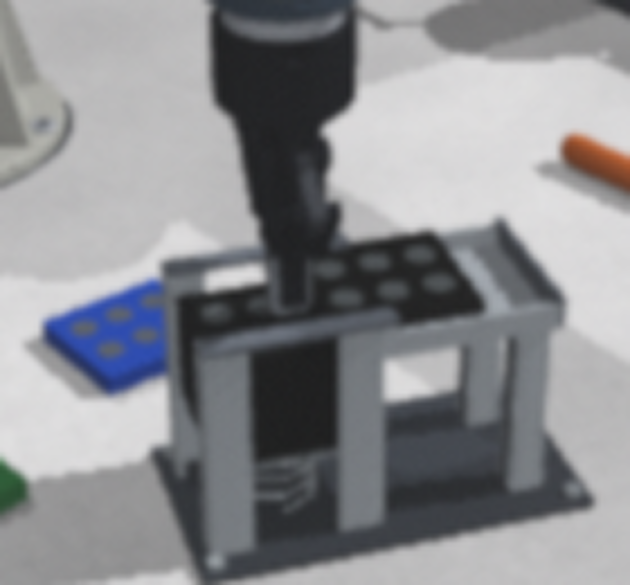

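The pad is sliding squarely: its front edge is at about (480,295) on the ledge, and pad 2 shows behind the fingertip at (235,308).

Request:
{"fn": "step_arm", "kwargs": {
  "moves": [
    {"tx": 0.8, "ty": 0, "tz": 0, "rx": 0, "ry": 0, "rz": 0, "gripper": 0},
    {"tx": 1.6, "ty": 0, "tz": 0, "rx": 0, "ry": 0, "rz": 0, "gripper": 0},
    {"tx": 2.4, "ty": 0, "tz": 0, "rx": 0, "ry": 0, "rz": 0, "gripper": 0},
    {"tx": 3.2, "ty": 0, "tz": 0, "rx": 0, "ry": 0, "rz": 0, "gripper": 0},
    {"tx": 3.7, "ty": 0, "tz": 0, "rx": 0, "ry": 0, "rz": 0, "gripper": 0},
    {"tx": 4, "ty": 0, "tz": 0, "rx": 0, "ry": 0, "rz": 0, "gripper": 0}
  ]
}}

```text
clock: 4.4
eef_pos: [0.5776, 0.0266, 0.1309]
ee_rot: [[0.301, 0.954, 0.0], [0.954, -0.301, -0.0], [-0.0, 0.0, -1.0]]
contact_force: [-1.6, -2.6, 2.7]
gripper_width: 0.0002
grasp_force: 2.0
```

```bash
python3 s.py
```

```text
clock 4.4 disp xyz mm [  0.3  49.5 130.9] to approach cm [-13.05  -0.03 -10.01] rot [0.0001 0.0001 0.0001] F [-1.6 -2.6  2.7] w 0.00019011241230577775 [  2.5  22.7 104.4  -0.   52.9  20. ]
```

Now creep forward until the stop is felt.

Request:
{"fn": "step_arm", "kwargs": {
  "moves": [
    {"tx": 0.1, "ty": 0, "tz": 0, "rx": 0, "ry": 0, "rz": 0, "gripper": 0},
    {"tx": 0.15, "ty": 0, "tz": 0, "rx": 0, "ry": 0, "rz": 0, "gripper": 0}
  ]
}}

```text
clock: 4.6
eef_pos: [0.5778, 0.0267, 0.131]
ee_rot: [[0.301, 0.954, -0.0], [0.954, -0.301, -0.001], [-0.001, 0.0, -1.0]]
contact_force: [-1.8, -7.6, 3.5]
gripper_width: -0.0
grasp_force: 4.5
```

```bash
python3 s.py
python3 - <<'E'
from plant import *
import cv2,numpy as np
for n,b in(("scene",(250,130,390,260)),("top",(255,140,375,230))):
    p,d=camera(n);x0,y0,x1,y1=b
    cv2.imwrite(f"pics/{n}4.png",cv2.resize(p[y0:y1,x0:x1,::-1],None,fx=4.5,fy=4.5,interpolation=cv2.INTER_CUBIC))
E
```

```text
clock 4.6 disp xyz mm [  0.4  49.6 131. ] to approach cm [-13.08  -0.04  -9.98] rot [ 0.0002  0.0014 -0.    ] F [-1.8 -7.6  3.5] w -3.3884312705830028e-06 [ 2.500e+00  2.270e+01  1.043e+02 -1.000e-01  5.300e+01  2.010e+01]
```

View pics/scene4.png

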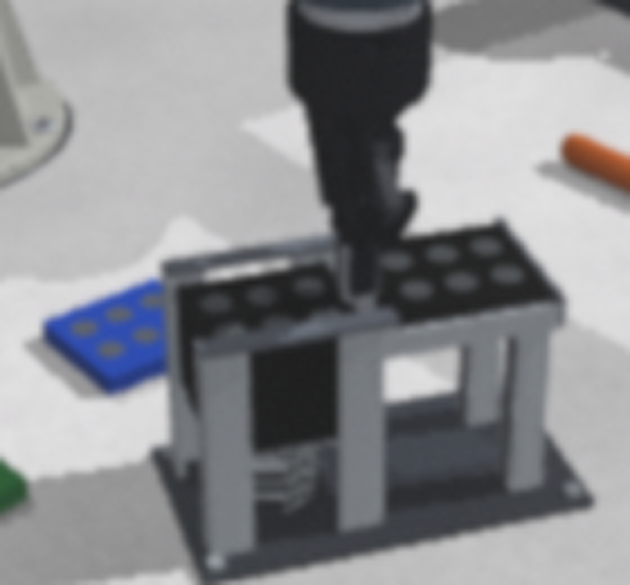

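The pad now covers the ledge out to the end stop at about (560,300). Force has risen with no further motion. I'll firm it up once, then back off slightly and lift clear.

Request:
{"fn": "step_arm", "kwargs": {
  "moves": [
    {"tx": 0.1, "ty": 0, "tz": 0, "rx": 0, "ry": 0, "rz": 0, "gripper": 0},
    {"tx": 0.2, "ty": 0, "tz": 0, "rx": 0, "ry": 0, "rz": 0, "gripper": 0}
  ]
}}

```text
clock: 4.9
eef_pos: [0.578, 0.027, 0.1309]
ee_rot: [[0.3, 0.954, -0.001], [0.954, -0.3, -0.004], [-0.004, 0.0, -1.0]]
contact_force: [-3.5, -18.9, 4.5]
gripper_width: -0.0001
grasp_force: 9.9
```

Request:
{"fn": "step_arm", "kwargs": {
  "moves": [
    {"tx": -0.4, "ty": 0, "tz": 0, "rx": 0, "ry": 0, "rz": 0, "gripper": 0},
    {"tx": -0.7, "ty": 0, "tz": 0, "rx": 0, "ry": 0, "rz": 0, "gripper": 0},
    {"tx": -0.7, "ty": 0, "tz": -1, "rx": 0, "ry": 0, "rz": 0, "gripper": 0},
    {"tx": -0.7, "ty": 0, "tz": -3, "rx": 0, "ry": 0, "rz": 0, "gripper": 0},
    {"tx": -3, "ty": 0, "tz": -7, "rx": 0, "ry": 0, "rz": 0, "gripper": 0},
    {"tx": -7, "ty": 0, "tz": -10, "rx": 0, "ry": 0, "rz": 0, "gripper": 0},
    {"tx": -11, "ty": 0, "tz": -10, "rx": 0, "ry": 0, "rz": 0, "gripper": 0},
    {"tx": -15, "ty": 0, "tz": -10, "rx": 0, "ry": 0, "rz": 0, "gripper": 0},
    {"tx": -19, "ty": 0, "tz": -10, "rx": 0, "ry": 0, "rz": 0, "gripper": 0},
    {"tx": -22, "ty": 0, "tz": -10, "rx": 0, "ry": 0, "rz": 0, "gripper": 0},
    {"tx": -22, "ty": 0, "tz": -10, "rx": 0, "ry": 0, "rz": 0, "gripper": 0},
    {"tx": -22, "ty": 0, "tz": -10, "rx": 0, "ry": 0, "rz": 0, "gripper": 0}
  ]
}}

```text
clock: 6.1
eef_pos: [0.512, -0.1806, 0.2311]
ee_rot: [[0.303, 0.953, 0.0], [0.953, -0.303, 0.0], [0.0, 0.0, -1.0]]
contact_force: [-0.5, -0.3, -1.0]
gripper_width: -0.0002
grasp_force: 0.0
```

```bash
python3 s.py
python3 - <<'E'
from plant import *
from h import *
ims=[]
for n,b in(("scene",(280,160,390,250)),("top",(258,145,368,235))):
    p,d=camera(n);np.savez(f"{n}5.npz",p=p,d=d,**get_calibration(n));x0,y0,x1,y1=b
    ims.append(cv2.resize(p[y0:y1,x0:x1,::-1],(400,327),interpolation=cv2.INTER_CUBIC))
cv2.imwrite("pics/end5.png",np.hstack(ims))
a=np.deg2rad(72.5);e=np.array([np.cos(a),np.sin(a),0]);ex=np.array([e[1],-e[0],0])
W,p,d=cloud("top5.npz");D=(W-[.5625,-.0205,0])@np.c_[ex,e,[0,0,1]]*1000
q=(d>0)&(abs(D[...,0])<32)&(D[...,2]>100)&(D[...,2]<160)
for y in range(-55,165,10):
    s=q&(abs(D[...,1]-y)<5)
    print(y,s.sum(),[np.median(D[...,2][s&(D[...,0]*k>5)]).round(1) for k in(-1,1)],np.median(p.max(2)[s]))
E
```

```text
clock 6.1 disp xyz mm [   0.  -167.9  231.1] to approach cm [ 8.69 -0.02  0.02] rot [ 0.0001 -0.0004 -0.0023] F [-0.5 -0.3 -1. ] w -0.0002241133717729094 [-19.6  12.9 103.7   0.   63.4  -2. ]
-55 2 [np.float64(138.2), np.float64(136.2)] 79.5
-45 41 [np.float64(138.4), np.float64(139.1)] 14.0
-35 66 [np.float64(140.5), np.float64(140.3)] 18.0
-25 69 [np.float64(141.1), np.float64(140.2)] 39.0
-15 68 [np.float64(139.9), np.float64(141.5)] 14.0
-5 68 [np.float64(141.1), np.float64(139.8)] 32.0
5 66 [np.float64(139.9), np.float64(140.9)] 26.0
15 69 [np.float64(140.4), np.float64(141.2)] 14.0
25 69 [np.float64(141.2), np.float64(140.8)] 38.0
35 67 [np.float64(140.9), np.float64(141.6)] 15.0
45 33 [np.float64(139.5), np.float64(140.4)] 19.0
55 66 [np.float64(122.6), np.float64(122.2)] 79.0
65 74 [np.float64(136.8), np.float64(137.0)] 14.0
75 68 [np.float64(138.5), np.float64(139.2)] 36.5
85 69 [np.float64(138.5), np.float64(138.0)] 21.0
95 64 [np.float64(139.1), np.float64(137.8)] 15.0
105 65 [np.float64(138.7), np.float64(138.4)] 45.0
115 69 [np.float64(139.7), np.float64(138.5)] 15.0
125 67 [np.float64(138.8), np.float64(137.4)] 16.0
135 68 [np.float64(138.2), np.float64(139.3)] 39.0
145 65 [np.float64(138.7), np.float64(139.4)] 14.0
155 36 [np.float64(138.7), np.float64(137.9)] 79.0
```

View pics/end5.png

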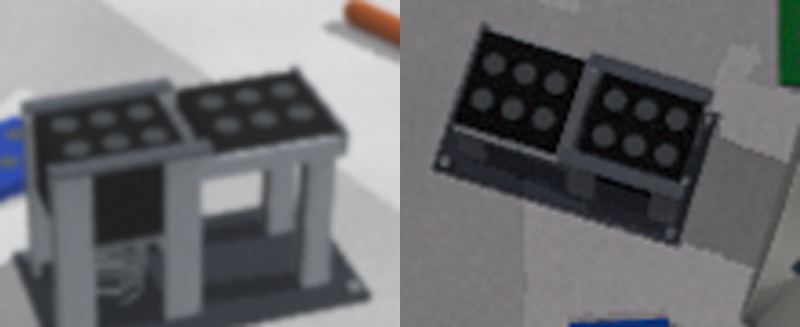

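Pad 1 lies flat on the ledge against the stop, with its top at 138 mm and its far end at about (460,80). Pad 2 is level under the lips at 140 mm, at about (645,120), and squarely placed. The robot is clear.

```bash
python3 -c "from plant import *;print(finish_job())"
```

```text
the job is handed in; nothing more can be done
None
```

The job is handed in: pad 1 lies flat against the ledge's end stop, pad 2 has risen level under the lips, nothing else was touched, and the robot clock read about 6 s of the 32 s allowed.

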